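# Roll the drive roller to the pick-up line

### The job

The rubber-covered roller with the steel axle stubs lies loose on the white slide plate of the packaging line. Roll it across the plate by gently pushing its side, without lifting it, until it comes to rest over the black pick-up line and lined up along it; it must never run more than about 25 mm past the line. Leave the plain cardboard core that lies beyond the plate alone.

Things in the scene. Friction and masses are not known exactly. Their poses are not given: they have to be found in the camera images.
- roller: Loose roller lying on the white plate: dark rubber barrel, 76 mm diameter, 130 mm long, a 20 mm thick steel axle stub sticking out 20 mm at each end; 0.5 to 0.8 kg. Origin at its centre, 38 mm above the plate; x is its long axis, y and z turn as it rolls. Starts 180 to 300 mm from the line, nearly parallel to it. Let go at 50 mm/s it coasts about 4 mm, at 150 mm/s about 35 mm.
- mark: Pick-up line: flat black line 260 mm long, 6 mm wide, painted on the white plate, with a 30 mm cross bar at each end. Nothing stands up from it. Origin at its middle, on the plate's top face, 6 mm above the table; x runs along the line, y across it, z up. The roller starts to its left or to its right.
- deck: White plastic slide plate fixed to the steel table, 340 mm (x) by 500 mm (y), 6 mm thick. Origin at the centre of its underside; the roller rolls along its y axis, the line runs along its x axis. A small bearing ring and a collar, at most 18 mm high, stand at its two long edges, out of the roller's way.
- core: Plain cardboard core lying on the table beyond the plate, 76 mm diameter, 100 mm long, no axle stubs. Not to be moved. Origin at its centre, 38 mm above the table; x along its length.
Mind the look-alikes: they are no part of the job. What is shaped like the roller but turquoise is not meant.

How it is judged:
On the way:
1. the roller has rolled at least a good quarter turn along the plate, lying on it (angle between roller's own z axis and vertical above 1.3 rad and height (world z) of roller below 0.055 m).
At the end, for the whole second after the job is handed in: The roller lies at rest on the white plate with its axle over the black line to within 15 mm, its middle within 50 mm of the line's middle lengthwise, and parallel to the line within 0.2 rad (11 degrees); the cardboard core is within 20 mm of where it lay (y of roller in the frame of mark between -0.015 and 0.015 m and x of roller in the frame of mark between -0.05 and 0.05 m and angle between the x axis of roller and the x axis of mark, either way round below 0.2 rad and height (world z) of roller between 0.036 and 0.052 m and linear speed of roller below 0.01 m/s and distance of core from where it was at the start of the episode below 0.02 m); the robot touches nothing.
It fails at once if the roller runs more than 25 mm past the line ((world y of mark above 0 m and y of roller in the frame of mark above 0.025 m) or (world y of mark below 0 m and y of roller in the frame of mark below -0.025 m)).
It fails at once if the roller is lifted clear of the plate (its centre more than 15 mm above its rolling height) (height (world z) of roller above 0.059 m).
It fails at once if the cardboard core is moved 20 mm or more (distance of core from where it was at the start of the episode above 0.02 m).
It also fails if it takes over 42 s, if anything falls off the work surface, if the arm or the gripper's body presses on something with over 40 N, if the wrist force passes 120 N, or if a joint passes its speed limit or range.

### The arm

A 7-joint arm with a two-finger parallel gripper is mounted at the origin on the work surface. World frame = base frame: x ahead of the robot, y to its left, z up, the work surface at z = 0. Lengths are in m, angles in rad, forces in N, time in s.
With the tool pointing down it reaches from about 0.4 to 0.85 m from the base axis. Payload 4.5 kg.
Tool frame: the origin (TCP) lies on the centre line of the jaws, within the pads' length; the fingertips stand r.tcp_to_tips ahead of it and the grasp point (between the pads) lies 11 mm behind it (r.tcp_to_tips is the distance from the TCP to the fingertips, in m); y points along the fingers, x is the direction in which the jaws open and shut, and the axes are right-handed (so a half turn about y gives the same grasp; the last joint's range is limited). The gripper opens to 88 mm and grips with 3 to 60 N. Pads are 18 mm wide; open, the fingers measure 123 mm over their backs; the gripper's body (75 mm by 187 mm) begins 45 mm behind the grasp point.
Start: joints at [-1.273, 0.689, -0.195, 1.565, 0.157, 0.902, -0.215], TCP at [0.163, 0.603, 0.247] pointing down, gripper open.
Joint ranges: [-3.01, 3.01], [-0.46, 2.08], [-1.47, 1.51], [0.13, 2.56], [-1, 4.14], [0.04, 2.09], [-2.66, 2.66]. Speed limits (rad/s): [2.57, 2.57, 3.14, 3.14, 3.14, 3.14, 3.14].

### API

Orientations are given as a unit quaternion [x, y, z, w].
In Python, from plant import r gives the robot as it stands. The module is installed in compiled form; this text tells all that it offers.
- The arm moves only by the shell command python3 -m inch 'ROWS' [OPENING] [FORCE]. ROWS is text: rows parted by semicolons, each of 4 numbers parted by spaces: the shift along the tool's x, y, z in mm, then the turn about the tool's y in degrees. In form: x y z spin; .... A call has 1 to 10 rows; each row is the pose to reach, as a shift and turn from the pose commanded when the call began, along the tool's axes at that moment; what a row does not reach only later rows make up. A row lasts 1/10 s, in which the tool goes at most 50 mm and 8.59 degrees, less where a joint would pass 70% of its speed; a pose out of reach is approached as far as the arm can. A call with a gripper value outside its range is refused whole. OPENING is the gripper command: -1 is shut, 1 is fully open, values between are in proportion, set as the call begins (- or left out, the last holds). The fingers move at their own pace and stop on an object; FORCE is the grip in N (left out, the last holds). Time passes only in rows, so rows that repeat a pose let the fingers close. It gives the time, the measured TCP pose, the force and the opening at its end, in the units of the state.
- r.get_state(): the state, without advancing time (a new reading comes with each control period).
- r.snapshot(name): name is "side" or "top"; returns a dict with "frame" (400x640x3 uint8, red, green, blue), "intrinsics" (3x3 intrinsics, pixels), "R" (3x3) and "t" (3): a world point X has camera coordinates R X + t. Camera axes: x right, y down, z forward; pixel columns grow to the right and rows downward; lengths in m; the calibration is good to about 2 mm. A picture is of the moment at which its call begins. There is no depth.
- r.finish_job(): hands the job in, once; it reports no verdict.
Trained networks look in the newest picture that a camera, given by its name, has taken for a name from the list of things; names that differ only in an ending like _2 or _b are one class to them, and where a whole thing is asked for, a point or a joint stands for the part that bears it (a point fixed in the world has none). Each returns a list of dicts, best first, with "p" (0 to 1); they miss things now and then, are a little off and sometimes report something else, mostly with a low value. They report only what shows in the picture. A call takes as long as a camera call. They do not tell look-alikes from the thing itself.
- r.trace(camera, name): "region" (400x640 bool, what is visible of it) and "centre" ([row, column] in pixels, amid what is visible of it).
- r.tip_of(camera, name): "centre" ([row, column] in pixels: a listed point, or the origin of a listed thing).
The state is a dict: "clock": time; "q": joint angles; "qd": joint speeds; "joint_torque": joint torques, N m; "tool_pos": TCP position; "eef_rot": TCP orientation; "contact_force": force on the tool from outside, world axes, zero at the start; "moment": the same for the moment, N m; "opening": opening from 0.0 (shut) to 1.0 (fully open).
Only numpy, scipy, OpenCV 4.12 (cv2) and the standard library are available. Lean on these libraries where they do the work, as an engineer would, in place of code of your own. Each camera call takes 0.05 s, during which the arm holds its last target.

## Working session

There is one attempt and no reset: what is moved stays moved. The work goes in short steps, Python scripts to look and compute and a shell command to move; the robot and the scene stay as the last step left them, time stands still between calls to the robot, and variables do not carry over. Pictures are saved under pics/ and viewed, and the job is handed in when it is done.

```bash
mkdir -p pics; cat > h.py <<'E'
import numpy as np, cv2
from plant import r
from scipy.spatial.transform import Rotation as Ro
def ray(s,rc,z):
    K=np.array(s["intrinsics"]);R=np.array(s["R"]);t=np.array(s["t"])
    d=R.T@np.linalg.solve(K,[rc[1],rc[0],1.]);c=-R.T@t
    return c+d*(z-c[2])/d[2]
E
python3 - <<'E'
from h import *
for c in("side","top"):
    s=r.snapshot(c); cv2.imwrite(f"pics/{c}0.png",s["frame"][:,:,::-1])
    for n,z in(("roller",.044),("mark",.006),("deck",.0),("core",.038)):
        for k,q in(("trace",r.trace(c,n)),("tip",r.tip_of(c,n))):
            for d in q[:3]: print(c,n,k,round(d["p"],2),np.round(d["centre"],1),np.round(ray(s,d["centre"],z),3))
st=r.get_state();print(st["clock"],st["tool_pos"],Ro.from_quat(st["eef_rot"]).as_matrix().round(3),st["opening"],r.tcp_to_tips)
E
```

```text
side roller trace 0.91 [216.  332.7] [ 0.548 -0.125  0.044]
side roller trace 0.78 [139.8 276.2] [ 0.712 -0.364  0.044]
side roller trace 0.69 [144.7 426. ] [ 0.339 -0.381  0.044]
side roller tip 0.88 [217.3 333.9] [ 0.545 -0.122  0.044]
side roller tip 0.82 [141.1 273.7] [ 0.718 -0.358  0.044]
side roller tip 0.76 [145.2 429.3] [ 0.332 -0.38   0.044]
side mark trace 0.63 [344.9 341.7] [0.509 0.129 0.006]
side mark tip 0.67 [343.3 329. ] [0.53  0.129 0.006]
side deck trace 0.87 [310.4 329. ] [0.537 0.065 0.   ]
side deck tip 0.64 [279.3 327.8] [ 0.545 -0.     0.   ]
side core trace 0.71 [229.6 207. ] [ 0.8   -0.067  0.038]
side core trace 0.45 [312.  328.8] [0.535 0.088 0.038]
side core tip 0.84 [230.9 205. ] [ 0.803 -0.063  0.038]
top roller trace 0.73 [200.1 326.3] [ 0.568 -0.116  0.044]
top roller trace 0.71 [294.6 443.8] [ 0.341 -0.398  0.044]
top roller trace 0.69 [140.7 424.2] [ 0.718 -0.36   0.044]
top roller tip 0.93 [296.3 444. ] [ 0.337 -0.398  0.044]
top roller tip 0.84 [141.9 424.7] [ 0.715 -0.362  0.044]
top roller tip 0.66 [201.2 328.9] [ 0.566 -0.122  0.044]
top mark trace 0.83 [245.3 231.3] [0.456 0.126 0.006]
top mark tip 0.59 [215.1 230.1] [0.533 0.131 0.006]
top deck trace 0.86 [211.1 280.5] [0.544 0.002 0.   ]
top deck tip 0.61 [207.9 285.9] [ 0.553 -0.011  0.   ]
top core trace 0.66 [110.7 300.1] [ 0.798 -0.049  0.038]
top core tip 0.97 [109.6 299.1] [ 0.801 -0.046  0.038]
0.9 [0.16294413 0.60340494 0.24674266] [[ 0.261  0.    -0.965]
 [ 0.965  0.     0.261]
 [ 0.    -1.     0.   ]] 1.0030116669651987 0.008
```

View pics/side0.png

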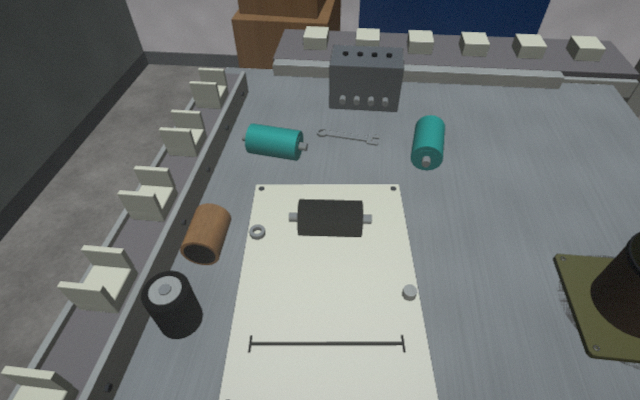

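View pics/top0.png

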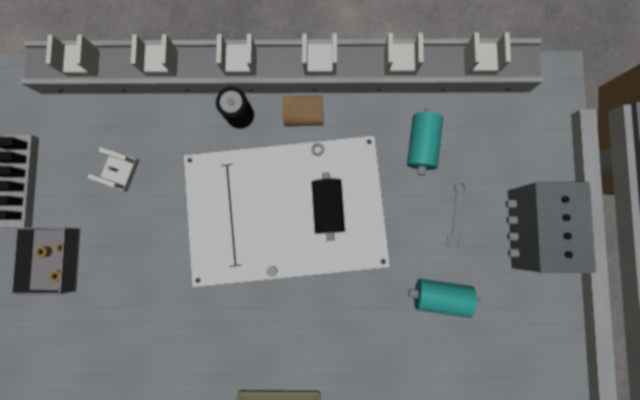

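The wanted roller is the black one with steel stubs on the plate, at side (217,333) / top (205,328). Things that could be taken for it:
- turquoise rollers at side (141,275) and (145,428)
- the black standing cylinder at side (305,172)
- the brown core at side (233,206)

Next I check the choice in a crop and measure it precisely.

```bash
cat >> h.py <<'E'
def roller(c,s=None):
    s=s or r.snapshot(c)
    L=[d for d in r.trace(c,"roller")]
    best=None
    for d in L:
        m=d["region"]; 
        if m.sum()>50 and np.median(s["frame"][m].max(1))<90: best=d;break
    if best is None: return s,None
    # dark barrel in plate neighbourhood -> minAreaRect
    m=best["region"].astype(np.uint8)
    dark=((s["frame"].max(2)<85)&(cv2.dilate(m,np.ones((9,9)))>0)).astype(np.uint8)
    cs,_=cv2.findContours(dark,cv2.RETR_EXTERNAL,cv2.CHAIN_APPROX_NONE)
    k=max(cs,key=cv2.contourArea)
    return s,(best,cv2.minAreaRect(k),dark)
E
python3 - <<'E'
from h import *
for c in("top","side"):
    s,(b,rect,dark)=roller(c)
    print(c,b["p"],rect)
    if c=="top":
        P=cv2.boxPoints(rect); 
        e=[(P[i]+P[(i+1)%4])/2 for i in range(4)]
        for q in e: print(ray(s,q[::-1],.044).round(4), ray(s,q[::-1],.06).round(4))
    for d in r.trace(c,"mark")[:1]:
        m=d["region"].astype(np.uint8)
        dk=((s["frame"].max(2)<120)&(cv2.dilate(m,np.ones((15,15)))>0))
        ys,xs=np.nonzero(dk); X=np.array([ray(s,(y,x),.006)[:2] for y,x in zip(ys,xs)])
        print("mark",len(X),X.min(0),X.max(0)); 
        v=cv2.fitLine(X.astype(np.float32),cv2.DIST_HUBER,0,1e-4,1e-4).ravel(); u=v[:2]; pr=(X-v[2:])@u
        print("dir",u,"ends",v[2:]+u*pr.min(),v[2:]+u*pr.max(),"mid",v[2:]+u*(pr.min()+pr.max())/2)
    x,y=(330,205) if c=="top" else (330,250)
    if c=="top": im=s["frame"][130:290,180:400]; 
    else: im=s["frame"][180:380,230:440]
    cv2.imwrite(f"pics/{c}c.png",cv2.resize(im[:,:,::-1],None,fx=3,fy=3)[:600])
    if c=="side":
        P=cv2.boxPoints(rect); print(P)
E
```

```text
top 0.62 ((327.65478515625, 205.16754150390625), (54.290252685546875, 29.21129035949707), 85.91438293457031)
[ 0.6233 -0.1144  0.044 ] [ 0.6207 -0.1145  0.06  ]
[ 0.5584 -0.1552  0.044 ] [ 0.5569 -0.1545  0.06  ]
[ 0.4893 -0.1241  0.044 ] [ 0.4889 -0.124   0.06  ]
[ 0.5532 -0.0833  0.044 ] [ 0.5518 -0.0839  0.06  ]
mark 127 [0.40680501 0.11264599] [0.66381988 0.14527488]
dir [0.99363726 0.11262763] ends [0.40655768 0.11497583] [0.66394731 0.14415065] mid [0.5352525  0.12956324]
side 0.58 ((329.5933532714844, 217.73123168945312), (65.08773040771484, 35.64259338378906), 1.6365771293640137)
mark 515 [0.4039507  0.10018142] [0.66762185 0.15667966]
dir [0.994015  0.1092437] ends [0.40447271 0.114196  ] [0.66637083 0.14297899] mid [0.53542177 0.1285875 ]
[[296.5538  234.61581]
 [297.57175 198.98776]
 [362.6329  200.84665]
 [361.61496 236.4747 ]]
```

View pics/topc.png

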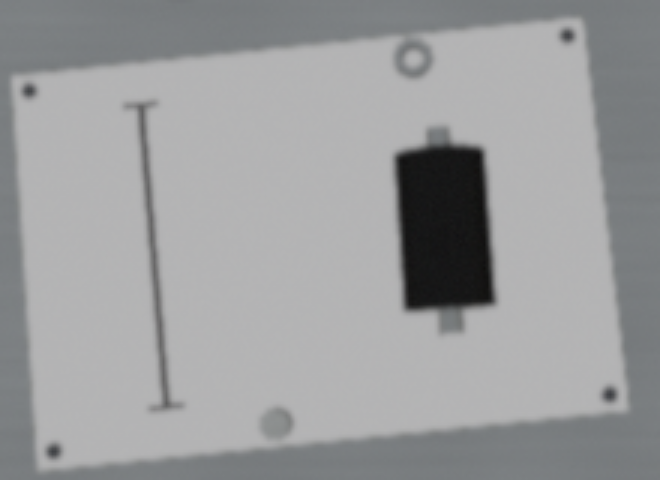

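View pics/sidec.png

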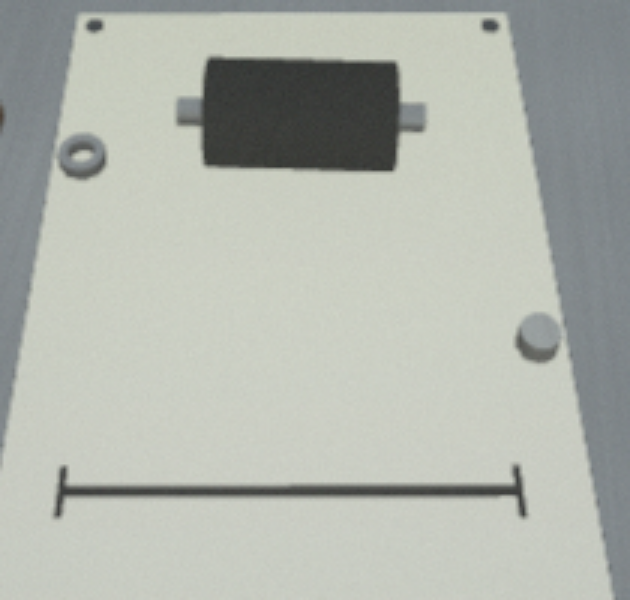

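The crop confirms a dark barrel with steel stubs at both ends. The line runs from (143,105) to (167,407) in the top crop. In the mark frame the roller sits at y ≈ -249 mm and x ≈ -7 mm, turned 2° from the line. I'll travel high first.

```bash
python3 -m inch '-27 0 -37 4; -54 0 -74 8; -81 0 -111 12; -108 0 -148 16; -135 0 -185 20; -162 0 -222 24; -189 0 -259 28; -216 0 -296 32; -243 0 -333 36; -266 0 -369 40'
cat > rel.py <<'E'
import sys
from h import *
# target x y z yaw(deg of tool x) -> tool-frame mm and spin
tx,ty,tz,yaw=map(float,sys.argv[1:5])
s=r.get_state();R=Ro.from_quat(s["eef_rot"]).as_matrix()
d=R.T@(np.array([tx,ty,tz])-s["tool_pos"])*1e3
cy=np.degrees(np.arctan2(R[1,0],R[0,0]))
print("clock",s["clock"],"pos",np.round(s["tool_pos"],4),"yaw",round(cy,2),"-> mm",d.round(1),"spin",round(cy-yaw,2),"tilt",R[2].round(3),"F",np.round(s["contact_force"],1))
E
python3 rel.py 0.565 -0.20 0.15 6.3
```

```text
clock: 2.2
tool_pos: [0.4509, 0.2484, 0.247]
eef_rot: [0.675, 0.211, -0.211, -0.675]
contact_force: [-0.7, 1.7, 0.7]
opening: 0.998
clock 2.2 pos [0.4509 0.2484 0.247 ] yaw 34.69 -> mm [-161.4   97.  -433.6] spin 28.39 tilt [ 0. -1. -0.] F [-0.7  1.7  0.7]
```

```bash
python3 -m inch '-16 0 -43 3; -32 0 -87 6; -48 0 -130 9; -65 0 -173 12; -81 10 -217 15; -97 30 -260 18; -113 50 -303 21; -129 70 -347 24; -145 90 -390 26; -161 97 -434 28.4'
python3 rel.py 0.565 -0.20 0.041 6.3
```

```text
clock: 3.2
tool_pos: [0.5653, -0.1988, 0.1477]
eef_rot: [-0.705, -0.039, 0.041, 0.707]
contact_force: [0.7, 1.4, 0.4]
opening: 1.0
clock 3.2 pos [ 0.5653 -0.1988  0.1477] yaw 6.43 -> mm [ -0.2 106.7  -1.4] spin 0.13 tilt [-0.003 -1.     0.002] F [0.7 1.4 0.4]
```

```bash
python3 -m inch '0 27 -1 0; 0 54 -1 0; 0 80 -1 0; 0 95 -1 0; 0 105 -1 0; 0 107 -1 0; 0 107 -1 0'
python3 rel.py 0.556 -0.1195 0.041 6.3
python3 - <<'E'
from h import *
for c in("side","top"):
    s=r.snapshot(c); cv2.imwrite(f"pics/{c}1.png",s["frame"][:,:,::-1])
E
```

```text
clock: 3.9
tool_pos: [0.5666, -0.1988, 0.0432]
eef_rot: [0.706, 0.04, -0.04, -0.706]
contact_force: [0.0, -0.2, -0.0]
opening: 1.007
clock 3.9 pos [ 0.5666 -0.1988  0.0432] yaw 6.49 -> mm [-1.5  2.1 79.9] spin 0.19 tilt [ 0.001 -1.    -0.   ] F [ 0.  -0.2 -0. ]
```

View pics/side1.png

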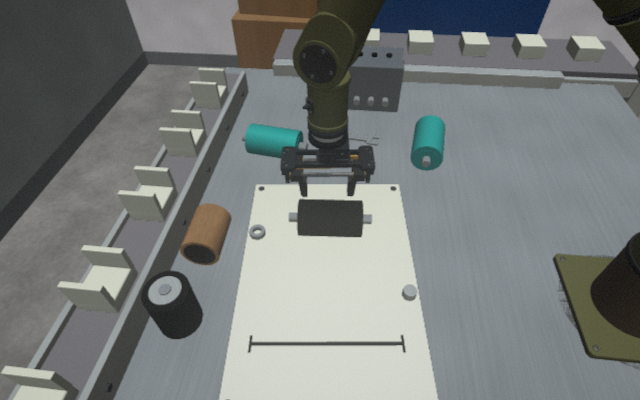

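View pics/top1.png

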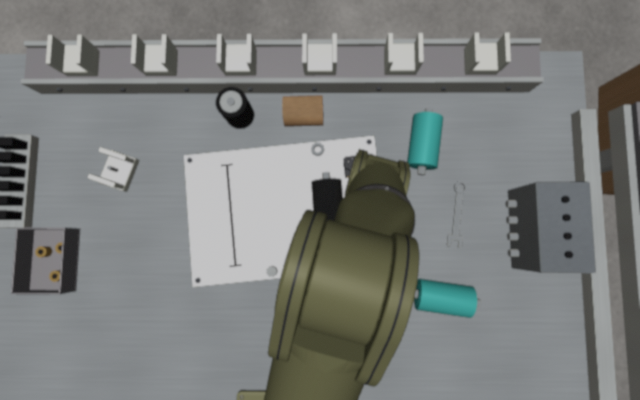

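The side view shows both fingers behind the barrel and within its ends: fingers at columns 303 and 352, barrel from 297 to 362. I approach and touch slowly.

```bash
python3 -m inch '0 1 8 0; 0 2 16 0; 0 2 22 0; 0 2 25 0; 0 2 28 0; 0 2 31 0; 0 2 34 0; 0 2 37 0; 0 2 40 0; 0 2 43 0'
python3 -m inch '0 0 4 0; 0 0 8 0; 0 0 12 0; 0 0 17 0; 0 0 22 0; 0 0 27 0; 0 0 32 0; 0 0 36 0; 0 0 40 0; 0 0 43 0'
python3 rel.py 0.5353 0.129 0.041 6.3
cat > look.py <<'E'
import sys
from h import *
s,q=roller("side")
cv2.imwrite(sys.argv[1],cv2.resize(s["frame"][150:390,200:460,::-1],None,fx=2.5,fy=2.5))
if q:
    b,rect,dark=q; P=cv2.boxPoints(rect); print(b["p"],rect)
t=r.tip_of("side","roller"); 
for d in t[:2]: print(d["p"],d["centre"],ray(s,d["centre"],.044).round(4))
M=np.array([.5353,.129]);u=np.array([.9938,.111]);v=np.array([-.111,.9938])
if q:
    print("centre-ray", end=" ")
    c=ray(s,rect[0][::-1],.044)[:2]; print(c, "mark x,y",(c-M)@u,(c-M)@v)
d=ray(s,t[0]["centre"],.044)[:2]-M; print("tip mark x,y",d@u,d@v)
E
python3 look.py pics/p1.png
```

```text
clock: 5.0
tool_pos: [0.5612, -0.1557, 0.0407]
eef_rot: [-0.706, -0.04, 0.04, 0.706]
contact_force: [-0.4, -1.0, 0.8]
opening: 1.0
clock: 6.0
tool_pos: [0.5563, -0.1127, 0.0407]
eef_rot: [-0.706, -0.04, 0.04, 0.706]
contact_force: [-0.7, -0.4, 1.2]
opening: 1.0
clock 6.0 pos [ 0.5563 -0.1127  0.0407] yaw 6.5 -> mm [  6.5  -0.3 242.5] spin 0.2 tilt [-0. -1.  0.] F [-0.7 -0.4  1.2]
0.64 ((329.08642578125, 238.25332641601562), (68.37252807617188, 42.62233352661133), 2.2025980949401855)
0.97 [142.3, 273.1] [ 0.7181 -0.3533  0.044 ]
0.74 [239.0, 330.7] [ 0.5461 -0.065   0.044 ]
centre-ray [ 0.54938985 -0.0664821 ] mark x,y -0.007696025077337014 -0.1958340869399437
tip mark x,y 0.1281131364968406 -0.499565977298703
```

View pics/p1.png

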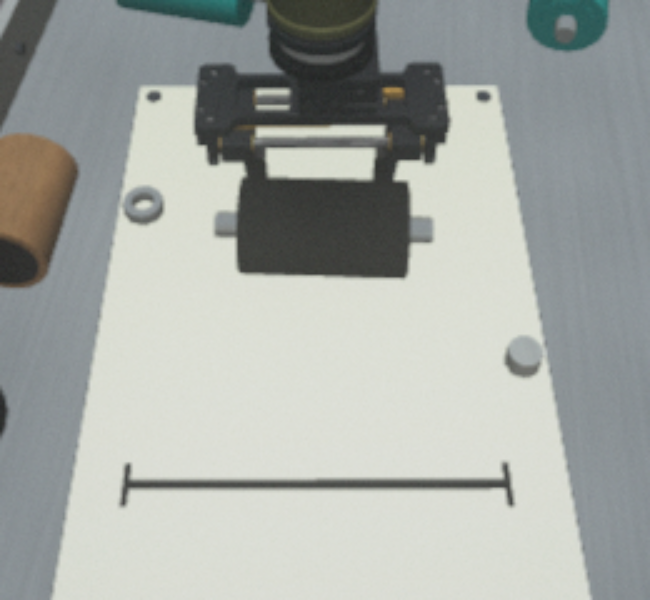

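Contact is flush, and the roller axis is at mark y ≈ -196 mm. That agrees with TCP + 47 mm, which gives -195.5. I keep pushing at about 50 mm/s.

```bash
python3 -m inch '0 0 4 0; 0 0 9 0; 0 0 14 0; 0 0 19 0; 0 0 24 0; 0 0 29 0; 0 0 34 0; 0 0 39 0; 0 0 44 0; 0 0 49 0'
python3 -m inch '0 0 5 0; 0 0 10 0; 0 0 15 0; 0 0 20 0; 0 0 25 0; 0 0 30 0; 0 0 35 0; 0 0 40 0; 0 0 45 0; 0 0 50 0'
python3 -m inch '0 0 5 0; 0 0 10 0; 0 0 15 0; 0 0 20 0; 0 0 25 0; 0 0 29 0; 0 0 33 0; 0 0 36 0; 0 0 38 0; 0 0 40 0'
python3 rel.py 0.5353 0.129 0.041 6.3; python3 look.py pics/p2.png
```

```text
clock: 7.15
tool_pos: [0.5508, -0.0641, 0.0407]
eef_rot: [-0.706, -0.04, 0.04, 0.706]
contact_force: [0.0, -0.2, 0.1]
opening: 1.0
clock: 8.15
tool_pos: [0.5452, -0.0144, 0.0407]
eef_rot: [-0.706, -0.04, 0.04, 0.706]
contact_force: [0.6, -0.9, 0.4]
opening: 0.999
clock: 9.15
tool_pos: [0.5406, 0.025, 0.0407]
eef_rot: [0.706, 0.04, -0.04, -0.706]
contact_force: [0.4, -0.3, 0.0]
opening: 1.0
clock 9.15 pos [0.5406 0.025  0.0407] yaw 6.48 -> mm [  6.4  -0.3 104. ] spin 0.18 tilt [-0. -1. -0.] F [ 0.4 -0.3  0. ]
0.92 ((327.399169921875, 302.52362060546875), (78.4208984375, 49.312862396240234), 2.0825653076171875)
0.96 [142.7, 426.2] [ 0.3384 -0.389   0.044 ]
0.66 [139.1, 277.7] [ 0.709  -0.3671  0.044 ]
centre-ray [0.53883123 0.07318134] mark x,y -0.0026865384757715793 -0.055864546342818046
tip mark x,y -0.2531990581555833 -0.49288696883599964
```

View pics/p2.png

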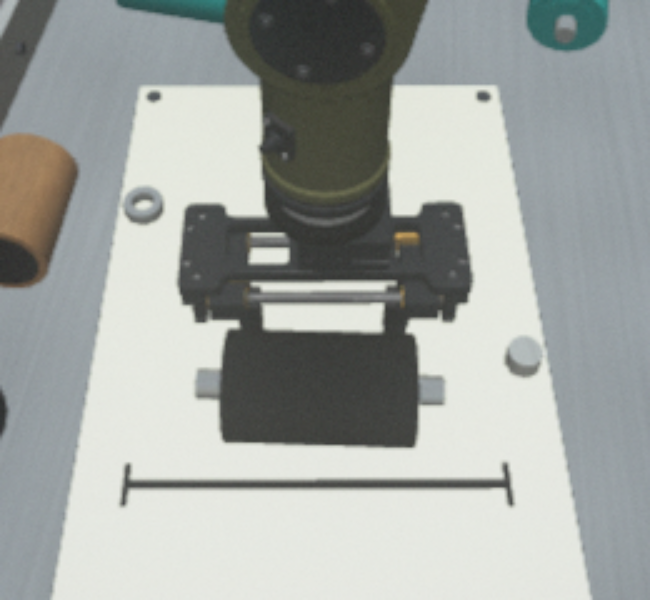

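Both estimates agree at about -56 to -57 mm, and the roller is parallel. I push 53 mm more, slowing towards the end.

```bash
python3 -m inch '0 0 3 0; 0 0 7 0; 0 0 11 0; 0 0 15 0; 0 0 19 0; 0 0 23 0; 0 0 27 0; 0 0 31 0; 0 0 34 0; 0 0 37 0'
python3 -m inch '0 0 3 0; 0 0 6 0; 0 0 8 0; 0 0 10 0; 0 0 12 0; 0 0 13 0; 0 0 14 0; 0 0 15 0; 0 0 16 0; 0 0 16 0'
python3 -m inch '0 0 -4 0; 0 0 -12 0; 0 0 -24 0; 0 0 -40 0; 0 0 -60 0; 0 -10 -80 0; 0 -30 -80 0'
python3 rel.py 0.5353 0.129 0.041 6.3; python3 look.py pics/p3.png
```

```text
clock: 10.3
tool_pos: [0.5364, 0.0621, 0.0407]
eef_rot: [-0.706, -0.04, 0.04, 0.706]
contact_force: [0.6, -0.4, 0.6]
opening: 1.002
clock: 11.3
tool_pos: [0.5347, 0.0777, 0.0407]
eef_rot: [-0.706, -0.04, 0.04, 0.706]
contact_force: [0.7, 0.1, 0.1]
opening: 0.999
clock: 12.0
tool_pos: [0.5429, -0.0077, 0.0701]
eef_rot: [0.707, 0.037, -0.039, -0.705]
contact_force: [-0.0, -0.3, -0.1]
opening: 0.999
clock 12.0 pos [ 0.5429 -0.0077  0.0701] yaw 6.11 -> mm [  7.1  28.6 136.9] spin -0.19 tilt [-0.003 -1.    -0.003] F [-0.  -0.3 -0.1]
0.58 ((331.785400390625, 334.65435791015625), (102.97868347167969, 47.684871673583984), 1.847610354423523)
0.91 [332.0, 330.8] [0.528  0.1256 0.044 ]
0.79 [139.9, 276.1] [ 0.7124 -0.3635  0.044 ]
centre-ray [0.52600192 0.12990581] mark x,y -0.009139886083700716 0.0019322775173154774
tip mark x,y -0.007615467875485726 -0.00258804260080158
```

View pics/p3.png

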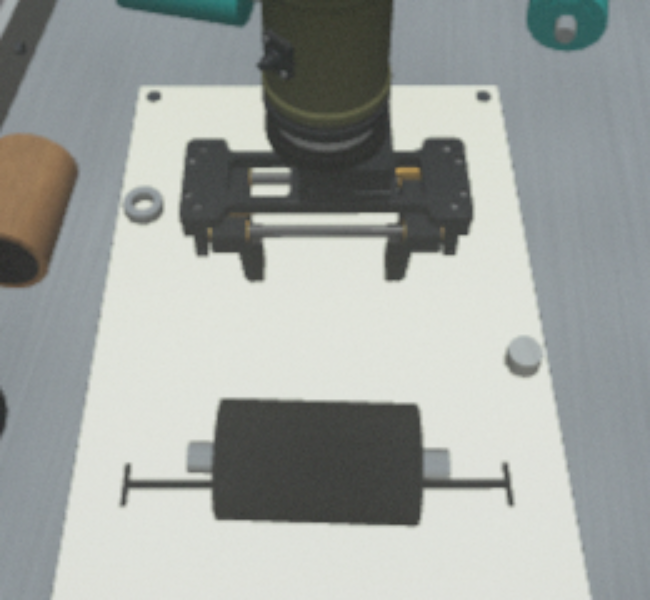

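```bash
python3 -m inch '0 -20 -30 0; 0 -50 -70 0; 0 -90 -110 0; 0 -100 -140 0; 0 -100 -150 0; 0 -100 -150 0'
python3 - <<'E'
from h import *
M=np.array([.5353,.129]);u=np.array([.9938,.111]);v=np.array([-.111,.9938])
for c in("side","top"):
    s,q=roller(c); cv2.imwrite(f"pics/{c}5.png",s["frame"][:,:,::-1])
    if q: d=ray(s,q[1][0][::-1],.044)[:2]-M; print(c,q[1],"rect",d@u*1e3,d@v*1e3)
    for t in r.tip_of(c,"roller"):
        d=ray(s,t["centre"],.044)[:2]-M
        if np.hypot(*d)<.1: print(c,"tip",t["p"],d@u*1e3,d@v*1e3)
    for t in r.tip_of(c,"core")[:1]: print("core",ray(s,t["centre"],.038).round(3))
print(r.get_state()["clock"])
E
```

```text
clock: 12.75
tool_pos: [0.5601, -0.1526, 0.1699]
eef_rot: [0.706, 0.039, -0.039, -0.706]
contact_force: [-0.9, -0.6, 0.2]
opening: 1.0
side ((331.7734069824219, 334.5249328613281), (104.94539642333984, 47.94280242919922), 1.847610354423523) rect -9.124647090166993 1.7130004611363625
side tip 0.95 -4.1360648953686265 0.30305338208584737
core [ 0.799 -0.065  0.038]
top tip 0.58 3.9101630996947927 -7.605078048735295
core [ 0.805 -0.054  0.038]
13.15
```

View pics/top5.png

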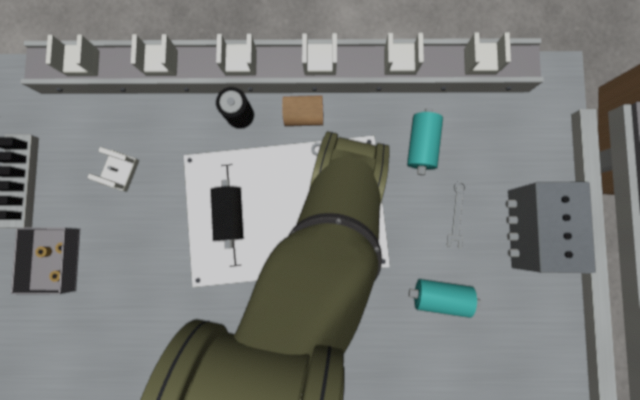

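```bash
python3 - <<'E'
from h import *
M=np.array([.5353,.129]);u=np.array([.9938,.111]);v=np.array([-.111,.9938])
for k in range(2):
    s=r.snapshot("top"); dk=np.zeros((400,640),np.uint8); dk[175:250,200:255]=s["frame"][175:250,200:255].max(2)<70
    c=max(cv2.findContours(dk,0,1)[0],key=cv2.contourArea); q=cv2.minAreaRect(c)
    d=ray(s,q[0][::-1],.046)[:2]-M; print(q,d@u*1e3,d@v*1e3)
    P=cv2.boxPoints(q);W=[ray(s,(P[i]+P[(i+1)%4])[::-1]/2,.044)[:2] for i in range(4)]
    print(np.round([[ (w-M)@u*1e3,(w-M)@v*1e3] for w in W],1).tolist())
E
```

```text
((226.5598602294922, 212.697021484375), (53.18356704711914, 29.31338119506836), 87.1375961303711) 1.4445745432125086 0.6262097569800713
[[68.0, -1.1], [-0.5, -35.1], [-63.8, 3.3], [3.8, 37.3]]
((226.5782470703125, 212.6824188232422), (53.17506790161133, 29.3868350982666), 87.33700561523438) 1.475537355302688 0.5780286036563902
[[68.0, -1.4], [-0.6, -35.2], [-63.7, 3.5], [4.0, 37.4]]
```

The two top pictures agree: the roller is at rest, mark x ≈ +1 mm, y ≈ +1 mm, about 2° off parallel. The arm is clear, so I hand in.

```bash
python3 -c "
from plant import r
print(r.finish_job())"
```

```text
the job is handed in; nothing more can be done
None
```

I rolled the black steel-stubbed roller about 250 mm across the plate and handed the job in at about 13 s of the 42 s allowed. I pushed its side with the open fingers at up to 50 mm/s, slowed to about 10 mm/s at the end, and backed the arm away.

**Roller position:** the estimates of the axle's offset from the line, in the mark frame, are below. They differ by several millimetres, but all lie within the 15 mm limit.

| Source | y offset |
|---|---|
| Top view, barrel outline | +0.6 mm |
| Side view, barrel outline | +1.7 mm |
| Side view, network | +0.3 mm (-2.6 mm one picture earlier) |
| Top view, network (p 0.58) | -7.6 mm |
| Last finger position | about -4 mm |

**Other checks:**
- **Lengthwise:** the roller is within 10 mm of the line's middle.
- **Parallel:** it is off the line by about 2°.
- **At rest:** two top pictures in a row showed the same pose.
- **Core:** it was found within about 9 mm of its first measurement, which is within the network's scatter. It looked unmoved in the pictures, and the arm stayed away from it.
- **Missed detection:** my top-view search, which keeps only dark detections by the network, did not return the roller at the end. I measured its dark outline directly instead.

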